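# Fit and lock the blade guard on the mandoline

## Robot

A 6-joint arm with a two-finger parallel gripper is mounted at the origin on a cart in front of the work surface, level with it; the furniture and walls round the work are solid. World frame = base frame: x ahead of the robot, y to its left, z up, the work surface at z = 0. Lengths are in m, angles in rad, forces in N, time in s.
With the tool pointing down it reaches from about 0.25 to 0.725 m from the base axis. Payload 4 kg.
Tool frame: the origin (TCP) lies midway between the tips of the shut fingers; the grasp point (between the pads) lies ctrl.tcp_to_grasp behind it (ctrl.tcp_to_grasp is the distance from the TCP to the grasp point, in m); z points along the fingers, y is the line along which they close (so a half turn about z gives the same grasp; the last joint's range is limited). The gripper opens to 85 mm and grips with 20 to 120 N. Pads are 22 mm wide; open, the fingers measure 114 mm over their backs; the gripper's body (76 mm by 85 mm) begins 54 mm behind the grasp point. The pads swing forward as they close: fully open they stand 13 mm farther back than shut.
Start: joints at [-1.268, 0.241, 0.005, 1.335, 0, 1.571], TCP at [0.149, -0.477, 0.231] pointing down, gripper open.
Joint ranges: [-2.72, 2.72], [-1.05, 1.87], [-1.09, 1.28], [-1.99, 2.15], [-1.42, 1.44], [-3.14, 3.14]. Speed limits (rad/s): [2.79, 2.79, 3.14, 3.14, 3.14, 3.14].

## Interface

Orientations are given as [roll, pitch, yaw] about the fixed x, y, z axes, in that order (R = Rz(yaw) Ry(pitch) Rx(roll)).
In Python, from workcell import ctrl gives the robot as it stands. The module is installed in compiled form; this text tells all that it offers.
- The arm moves only by the tool step_arm, never from a script. Its argument "motion" is a list of rows, each an object with "angular": the turn, a rotation vector about the world's x, y, z normalised to -1 to 1, where 1 is 30 degrees, a list of three; "linear": the shift along the world's x, y, z normalised to -1 to 1, where 1 is 5 cm, a list of three; "grip": the closure in counts, from 0 (fully open) to 255 (shut). A call has 1 to 8 rows; each row shifts and turns the commanded pose from where the row before left it; what a row does not reach is not made up. A row lasts 1/10 s, in which the tool goes at most 50 mm and 8.59 degrees, less where a joint would pass 70% of its speed; a pose out of reach is approached as far as the arm can. A call with a number of a shift or a turn outside -1 to 1 is refused whole. A call with a gripper value outside its range is refused whole. The fingers move at their own pace and stop on an object; "squeeze" is the grip in N (left out, the last holds). Time passes only in rows, so rows that do not move let the fingers close. It gives the time, the measured TCP pose, the force, the opening and the grip force at its end, in the units of the state.
- ctrl.observe(): the state, without advancing time (a new reading comes with each control period).
- ctrl.get_image(name): name is "side" or "top"; returns (picture, depth): 420x560x3 uint8, blue, green, red; 420x560 float32, m along the optical axis (not along the pixel's ray), 0 where there is no reading.
- ctrl.camera_info(name): a dict with "fx", "fy", "cx", "cy" (pixels), "origin" and "orientation" of the camera in the world. Camera axes: x right, y up, looking along -z (the intrinsics and any distortion apply to the point x, -y, -z); pixel columns grow to the right and rows downward; lengths in m; the calibration is good to about 2 mm. A picture is of the moment at which its call begins. camera_info takes no time and is no camera call.
- ctrl.sign_off(): hands the job in; it is judged then, once.
The state is a dict: "t": time; "joint_positions": joint angles; "joint_velocities": joint speeds; "effort": joint torques, N m; "ee_pos": TCP position; "orientation": TCP orientation; "force": force on the tool from outside, world axes, zero at the start; "torque": the same for the moment, N m; "opening": finger opening in m; "grip_force": force on a finger pad.
Only numpy, scipy, OpenCV 4.12 (cv2) and the standard library are available. Lean on these libraries where they do the work, as an engineer would, in place of code of your own. Each camera call takes 0.05 s, during which the arm holds its last target. There are 200 camera calls.

## Task

The mandoline has been washed and is to be put away safely. Pick up its green blade guard by the fin, slide it forward in the channel over the blade until the guard's hole drops over the steel pin and the guard lies flat on the bed, then slide the green catch fully in over the guard's edge to lock it. Work gently, never forcing the guard against the mandoline (keep below 25 N), and leave the other kitchen things where they are.

Things in the scene. Friction and masses are not known exactly. Their poses are not given: they have to be found in the camera images.
- mandoline: Flat mandoline, white rails, steel bed, fixed on the worktop, 344 mm long (x), black handle loop at its -x end. Origin: underside, mid-way between the rails; +x forwards, away from the handle; z up. Bed top 24 mm above the worktop. Channel along y = 0, x = -140 to 147 mm: 104 mm wide for 5 mm above the bed, then flared to 114 mm at the rail tops, 12 mm above it. Blade flush in the bed, x = 14 to 38 mm.
- pin_slot (a point): Middle of the black slot in the mandoline's bed, on the bed's top, 20 mm behind the mandoline's origin; axes as the mandoline's. A steel pin, 8 mm thick with a rounded top, stands 7 mm above the bed in this slot, on its middle line (y = 0). It rides on the stiff thickness carriage, left anywhere in the slot: the pin is up to 18 mm in front of or behind this point.
- guard_grip (a point): Centre of the upright fin (54 mm long in x, 12 mm thick in y, 28 mm high) on the loose green blade guard, a flat plate 150 (x) by 100 (y) by 4 mm. It lies 18 mm above the plate's underside, on its middle line, 32 mm in front of its centre. A slotted hole, 11.5 (x) by 15 mm (y), goes through it 59 mm behind this point. x: forwards along the fin, and along the mandoline's x when fitted.
- catch_tab (a point): Centre of the upright green tab (18 mm long in x, 10 mm thick in y, 22 mm high, foot 36.5 mm above the worktop) of the sliding catch on the mandoline's right rail; axes as the mandoline's. It closes towards +y. Its 6 mm thick base then passes 2.8 mm above the plate of a fitted guard, but runs against the edge of a guard that still rides on the pin.
- catch (a joint): Sliding catch: 0 fully open (as found), 0.014 m fully closed, over the guard's edge. Slides against about 1.5 N of friction and stays where it is left.
- pepper_mill: Dark wooden pepper mill, 58 mm in diameter, 170 mm high, standing behind the work; bystander. Origin at the centre of its foot.
- tomato_tin: Low tin, 75 mm in diameter, 58 mm high, on the left; bystander. Origin at the centre of its foot.
- ramekin: Small cream bowl, 94 mm in diameter, 45 mm high, front left; bystander. Origin at the centre of its foot.
- peeler: Vegetable peeler with black handle, 170 mm long, 18 mm high, lying front right; bystander. Origin under its middle.

How it is judged:
By the outcome, as a careful person would: the job done as asked, in the order asked, and still so for the second after the job is handed in, with the robot touching nothing.
It also fails if it takes over 72 s, if anything falls off the work surface, if the arm or the gripper's body presses on something with over 40 N, if the wrist force passes 120 N, or if a joint passes its speed limit or range.

## Working session

There is one attempt and no reset: what is moved stays moved. The work goes in short steps, Python scripts to look and compute and a tool call to move; the robot and the scene stay as the last step left them, time stands still between calls to the robot, and variables do not carry over. Pictures are saved under pics/ and viewed, at most 11 in all, crops included, and the job is handed in when it is done.

Besides the shell and the picture viewer there is one more tool, called after "Emit:" by a JSON object that holds its "name" and its "arguments", one argument or row to a line. step_arm: Moves the arm, as the interface text tells. Scaled input: -1 to 1 covers 5 cm each way for a shift and 30 degrees each way for a turn. Its arguments: {"type":"object","properties":{"motion":{"type":"array"},"squeeze":{"type":"number"}},"required":["motion"]}

```bash
mkdir -p pics && cat > h.py <<'E'
import numpy as np, cv2
from scipy.spatial.transform import Rotation as R
from workcell import ctrl
def cam(n):
    i=ctrl.camera_info(n); o=np.array(i["orientation"],float)
    M=o if o.shape==(3,3) else (R.from_quat(o).as_matrix() if o.size==4 else R.from_euler('xyz',o).as_matrix())
    return i,M,np.array(i["origin"])
def cloud(n,d):
    i,M,o=cam(n); v,u=np.mgrid[:d.shape[0],:d.shape[1]]
    P=np.stack([(u-i["cx"])/i["fx"]*d,-(v-i["cy"])/i["fy"]*d,-d],-1)
    return P@M.T+o
E
python3 - <<'E'
from h import *
print(ctrl.tcp_to_grasp,ctrl.observe())
for n in("side","top"):
    print(ctrl.camera_info(n)); p,d=ctrl.get_image(n); cv2.imwrite(f"pics/{n}0.png",p); np.savez(f"{n}0.npz",p=p,d=d)
E
```

```text
0.0187 {'t': 0.0, 'joint_positions': array([-1.26800342e+00,  2.41429654e-01,  3.74927104e-03,  1.33520106e+00,
       -1.75580268e-05,  1.57080216e+00]), 'joint_velocities': array([-0.0008793 , -0.00089667, -0.00039802, -0.00038472, -0.00134945,
        0.00036208]), 'effort': array([-8.58020230e-04, -3.72318435e+01,  2.52407849e+01,  1.68298505e-02,
        1.75141565e-05,  1.06475153e-05]), 'ee_pos': array([ 0.14890341, -0.47666274,  0.23041419]), 'orientation': array([-3.13950754e+00,  1.75701490e-05,  3.02787116e-01]), 'force': array([ 0.21339237,  0.62312847, -0.50809125]), 'torque': array([ 0.01433473, -0.03161011, -0.00458117]), 'grip_force': 0.0, 'opening': 0.08536093025915177}
{'fx': 413.25150625662303, 'fy': 413.25150625662303, 'cx': 284.61655738039514, 'cy': 205.00857627528345, 'origin': array([ 0.5361811 , -0.97044191,  0.69724284]), 'orientation': array([ 1.01777701, -0.00531475, -0.03146152])}
{'fx': 394.4035415446545, 'fy': 394.4035415446545, 'cx': 288.7808755236894, 'cy': 211.6606485818231, 'origin': array([0.30237761, 0.02008413, 1.35996914]), 'orientation': array([ 0.18505229, -0.00799564, -1.5436792 ])}
```

View pics/side0.png

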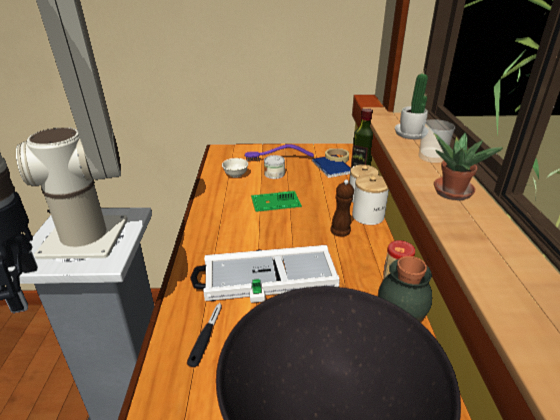

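View pics/top0.png

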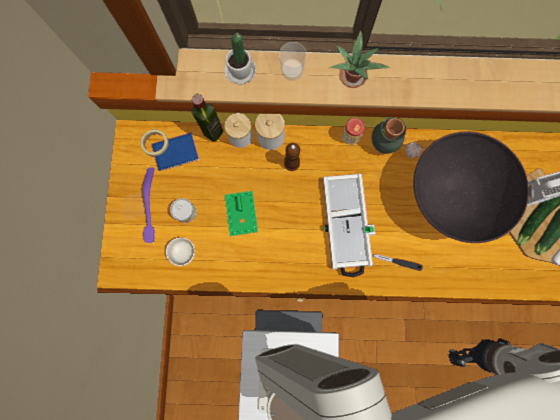

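The side view shows the mandoline (about 265,270) with the catch at (257,287) and the guard at (276,201). In the top view the guard is at (241,213), the mandoline at (347,222) and the catch at (369,229).

```bash
python3 - <<'E'
from h import *
for n in("top","side"):
    z=np.load(n+"0.npz");p,d=z["p"],z["d"];C=cloud(n,d)
    hsv=cv2.cvtColor(p,cv2.COLOR_BGR2HSV)
    g=cv2.inRange(hsv,(40,80,40),(90,255,255))&((C[...,2]<.12)&(C[...,2]>-.03)&(C[...,0]>.2)&(C[...,0]<.75)&(C[...,1]>-.4)).astype(np.uint8)*255
    k,l,s,c=cv2.connectedComponentsWithStats(g)
    for j in range(1,k):
        if s[j,4]<6: continue
        Q=C[l==j]; print(n,s[j],c[j].round(1),Q.mean(0).round(4),np.percentile(Q,[2,50,98],axis=0).round(4).tolist())
        if s[j,4]>300:
            top=Q[Q[:,2]>np.median(Q[:,2])+.014]; pl=Q[abs(Q[:,2]-np.median(Q[:,2]))<.006]
            for q in(top,pl):
                r=cv2.minAreaRect((q[:,:2]*1000).astype(np.float32)); print('  ',len(q),q.mean(0).round(4),r)
    m=((C[...,2]>.015)&(C[...,2]<.05)&(hsv[...,1]<60)&(hsv[...,2]>60)&(C[...,1]>-.35)&(C[...,1]<.05)&(C[...,0]>.2)&(C[...,0]<.75)).astype(np.uint8)
    k,l,s,c=cv2.connectedComponentsWithStats(m); j=1+s[1:,4].argmax()
    Q=C[l==j]; 
    for lo,hi in((.015,.05),(.03,.05)):
        q=Q[(Q[:,2]>lo)&(Q[:,2]<hi)]; print(n,'mand',len(q),cv2.minAreaRect((q[:,:2]*1000).astype(np.float32)),np.median(q[:,2]))
    wood=C[(C[...,0]>.35)&(C[...,0]<.5)&(C[...,1]<-.02)&(C[...,1]>-.07)]; print('table z',np.median(wood[:,2]))
t=cv2.imread("pics/top0.png")[165:285,205:390]; s=cv2.imread("pics/side0.png")[180:310,185:345]
o=np.vstack([cv2.resize(t,(480,300),interpolation=3),cv2.resize(s,(480,300*480//480),interpolation=3)]); cv2.imwrite("pics/c0.png",o)
E
```

```text
top [ 225  191   33   45 1147] [240.8 212.9] [0.5473 0.1834 0.0055] [[0.4765, 0.1324, -0.0015], [0.5478, 0.1834, 0.0042], [0.6192, 0.2345, 0.0319]]
   59 [0.5779 0.1887 0.0307] ((578.64990234375, 189.1404571533203), (54.02981185913086, 12.048577308654785), 10.472801208496094)
   1047 [0.5456 0.183  0.0041] ((547.7642822265625, 183.6043701171875), (148.9302520751953, 97.46330261230469), 10.199755668640137)
top [324 226   2   5   8] [324.6 228. ] [ 0.4986 -0.1075  0.0288] [[0.4924, -0.109, 0.0232], [0.4985, -0.1085, 0.0299], [0.505, -0.1052, 0.0317]]
top [364 226  10   7  52] [368.3 229.1] [ 0.4969 -0.2536  0.0431] [[0.4878, -0.2718, 0.0327], [0.4974, -0.2525, 0.039], [0.505, -0.2402, 0.0609]]
top mand 3520 ((530.736083984375, -193.27618408203125), (319.4070129394531, 156.4551544189453), 6.486471176147461) 0.025369401530877633
top mand 838 ((529.7733154296875, -192.78187561035156), (317.5816345214844, 155.26510620117188), 6.4959397315979) 0.03417353026536318
table z -0.000536185866108374
side [251 191  51  21 741] [275.5 200.8] [0.5464 0.1759 0.0059] [[0.475, 0.1281, -0.0005], [0.5475, 0.1786, 0.0031], [0.6193, 0.2295, 0.0308]]
   85 [0.5767 0.1834 0.0256] ((576.7299194335938, 185.03369140625), (53.13682174682617, 14.25094223022461), 12.80603313446045)
   618 [0.5402 0.1743 0.0029] ((546.1157836914062, 184.79440307617188), (150.781982421875, 113.10363006591797), 12.211091041564941)
side [252 279   9  15 108] [256.1 286. ] [ 0.4967 -0.2633  0.0441] [[0.4867, -0.2743, 0.0319], [0.4967, -0.264, 0.0413], [0.5055, -0.246, 0.0586]]
side mand 5175 ((527.077880859375, -191.53915405273438), (322.39178466796875, 167.58934020996094), 7.07576322555542) 0.023715293871678922
side mand 1066 ((528.1533203125, -190.0724334716797), (316.167724609375, 161.12179565429688), 6.493395805358887) 0.03376604679514916
table z -0.0016606258108917693
```

View pics/c0.png

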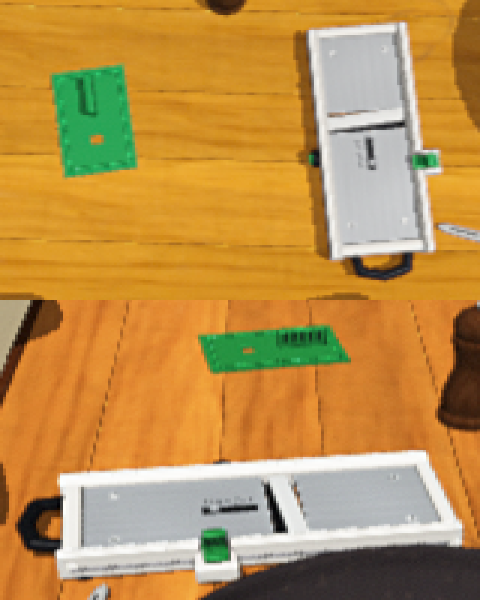

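The crop shows the guard's fin towards +x and the hole behind it. The mandoline's slot is dark, at crop (370,152) and (230,508), with the blade gap ahead of it. Next I refine the mandoline frame with rectified views.

```bash
cat >> h.py <<'E'
def warp(n,img,x0,y0,yaw,z,s=2,hx=190,hy=100,depth=False):
    # rectified: col = (x_local+hx)*s mm, row = (hy-y_local)*s
    i,M,o=cam(n); r,c=np.mgrid[:2*hy*s,:2*hx*s]; xl=(c/s-hx)/1000; yl=(hy-r/s)/1000
    P=np.stack([x0+np.cos(yaw)*xl-np.sin(yaw)*yl,y0+np.sin(yaw)*xl+np.cos(yaw)*yl,np.full(xl.shape,z)],-1)
    q=(P-o)@M
    u=i["cx"]+i["fx"]*q[...,0]/-q[...,2]; v=i["cy"]-i["fy"]*q[...,1]/-q[...,2]
    return cv2.remap(img,u.astype(np.float32),v.astype(np.float32),cv2.INTER_CUBIC)
E
python3 - <<'E'
from h import *
o=[]
for n in("top","side"):
    p=np.load(n+"0.npz")["p"]
    w=warp(n,p,.530,-.193,np.radians(6.5),.024,2,190,75)
    for x in range(-180,190,20): cv2.line(w,((x+190)*2,0),((x+190)*2,6 if x%100 else 14),(0,0,255),1)
    for y in range(-70,75,10): cv2.line(w,(0,(75-y)*2),(8 if y else 18,(75-y)*2),(0,0,255),1)
    o.append(w)
    g=cv2.cvtColor(w,cv2.COLOR_BGR2GRAY)
    # inner channel edges: steel->white, for several x bands
    for a,b in((-120,-60),(60,130)):
        pr=g[:,(a+190)*2:(b+190)*2].mean(1); print(n,a,b,[(75-k/2,int(pr[k])) for k in range(20,54,2)],[(75-k/2,int(pr[k])) for k in range(240,290,2)])
    print('slot',[(int(k/2-190),int(g[146:156,k].mean())) for k in range(280,410,3)])
cv2.imwrite("pics/w0.png",np.vstack(o))
E
```

```text
top -120 -60 [(65.0, 217), (64.0, 213), (63.0, 209), (62.0, 205), (61.0, 202), (60.0, 200), (59.0, 199), (58.0, 199), (57.0, 198), (56.0, 198), (55.0, 198), (54.0, 198), (53.0, 198), (52.0, 198), (51.0, 199), (50.0, 199), (49.0, 198)] [(-45.0, 133), (-46.0, 138), (-47.0, 147), (-48.0, 161), (-49.0, 178), (-50.0, 197), (-51.0, 214), (-52.0, 227), (-53.0, 236), (-54.0, 240), (-55.0, 240), (-56.0, 234), (-57.0, 224), (-58.0, 212), (-59.0, 198), (-60.0, 185), (-61.0, 174), (-62.0, 165), (-63.0, 160), (-64.0, 158), (-65.0, 158), (-66.0, 159), (-67.0, 161), (-68.0, 161), (-69.0, 162)]
top 60 130 [(65.0, 218), (64.0, 214), (63.0, 210), (62.0, 205), (61.0, 201), (60.0, 197), (59.0, 194), (58.0, 191), (57.0, 189), (56.0, 188), (55.0, 188), (54.0, 188), (53.0, 188), (52.0, 188), (51.0, 188), (50.0, 189), (49.0, 190)] [(-45.0, 133), (-46.0, 138), (-47.0, 145), (-48.0, 157), (-49.0, 172), (-50.0, 190), (-51.0, 206), (-52.0, 221), (-53.0, 232), (-54.0, 237), (-55.0, 238), (-56.0, 234), (-57.0, 225), (-58.0, 213), (-59.0, 198), (-60.0, 183), (-61.0, 170), (-62.0, 158), (-63.0, 150), (-64.0, 146), 
[... 1550 characters left out ...]
0), (-56.0, 213), (-57.0, 215), (-58.0, 215), (-59.0, 211), (-60.0, 203), (-61.0, 190), (-62.0, 172), (-63.0, 147), (-64.0, 120), (-65.0, 92), (-66.0, 70), (-67.0, 54), (-68.0, 46), (-69.0, 44)]
slot [(-50, 180), (-48, 180), (-47, 180), (-45, 179), (-44, 177), (-42, 176), (-41, 177), (-39, 175), (-38, 172), (-36, 170), (-35, 174), (-33, 181), (-32, 181), (-30, 182), (-29, 183), (-27, 183), (-26, 183), (-24, 181), (-23, 179), (-21, 178), (-20, 178), (-18, 178), (-17, 178), (-15, 179), (-14, 180), (-12, 180), (-11, 179), (-9, 177), (-8, 180), (-6, 186), (-5, 186), (-3, 186), (-2, 185), (0, 184), (1, 184), (2, 183), (4, 184), (5, 188), (7, 212), (8, 195), (10, 119), (11, 44), (13, 11), (14, 0)]
```

View pics/w0.png

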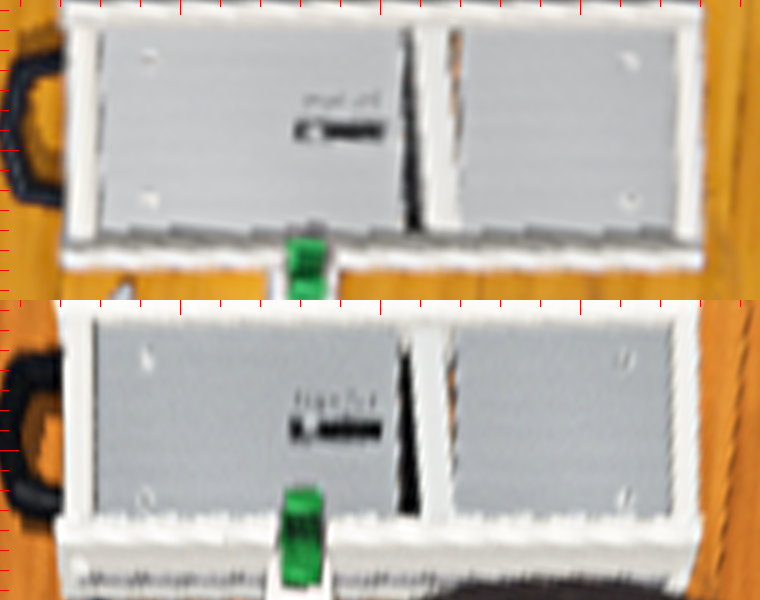

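In the rectified view the slot lies at local y≈+10 mm, x≈-43..+2. The pin is the bright spot near its rear end. I take profiles to place the slot and pin.

```bash
python3 - <<'E'
from h import *
for n in("top","side"):
    z=np.load(n+"0.npz")
    g=cv2.cvtColor(z["p"],cv2.COLOR_BGR2GRAY)
    w=warp(n,g,.530,-.193,np.radians(6.5),.024,2,190,75)
    row=w[126:135].mean(0); print(n,'slot x',[(k/2-190,int(row[k])) for k in range(284,392,3)])
    print(' slot y',[(75-k/2,int(w[k,340:375].mean())) for k in range(116,148,2)])
    print(' bed edge y',[(75-k/2,int(w[k,380-240:380-120].mean())) for k in range(10,36,2)])
    # tab
    hsv=cv2.cvtColor(z["p"],cv2.COLOR_BGR2HSV); C=cloud(n,z["d"])
    m=(hsv[...,0]>40)&(hsv[...,0]<90)&(hsv[...,1]>80)&(C[...,2]>.02)&(C[...,2]<.08)&(C[...,1]<-.2)&(C[...,1]>-.35)&(C[...,0]<.56)&(C[...,0]>.44)
    Q=C[m]; c,s=np.cos(np.radians(6.5)),np.sin(np.radians(6.5)); L=(Q[:,:2]-[.530,-.193])@np.array([[c,-s],[s,c]])
    for lo,hi in((.02,.045),(.045,.056),(.056,.08)):
        k=(Q[:,2]>lo)&(Q[:,2]<=hi)
        if k.any(): print(' tab',lo,k.sum(),np.r_[L[k].min(0),L[k].max(0),Q[k,2].mean(),Q[k,2].max()].round(4))
E
```

```text
top slot x [(-48.0, 196), (-46.5, 201), (-45.0, 190), (-43.5, 144), (-42.0, 94), (-40.5, 71), (-39.0, 82), (-37.5, 108), (-36.0, 139), (-34.5, 166), (-33.0, 182), (-31.5, 177), (-30.0, 148), (-28.5, 109), (-27.0, 71), (-25.5, 56), (-24.0, 48), (-22.5, 45), (-21.0, 47), (-19.5, 46), (-18.0, 46), (-16.5, 46), (-15.0, 45), (-13.5, 46), (-12.0, 49), (-10.5, 52), (-9.0, 54), (-7.5, 53), (-6.0, 51), (-4.5, 47), (-3.0, 54), (-1.5, 66), (0.0, 88), (1.5, 122), (3.0, 154), (4.5, 182)]
 slot y [(17.0, 184), (16.0, 168), (15.0, 149), (14.0, 127), (13.0, 100), (12.0, 73), (11.0, 52), (10.0, 40), (9.0, 39), (8.0, 50), (7.0, 72), (6.0, 103), (5.0, 136), (4.0, 164), (3.0, 185), (2.0, 198)]
 bed edge y [(70.0, 240), (69.0, 237), (68.0, 233), (67.0, 227), (66.0, 222), (65.0, 217), (64.0, 212), (63.0, 209), (62.0, 205), (61.0, 202), (60.0, 200), (59.0, 199), (58.0, 199)]
 tab 0.02 34 [-0.0481 -0.0752 -0.0307 -0.0424  0.0367  0.0439]
 tab 0.045 9 [-0.0471 -0.0663 -0.0329 -0.055   0.0508  0.0557]
 tab 0.056 8 [-0.0453 -0.063  -0.0352 -0.0551  0.059   0.061 ]
side slot x [(-48.0, 187), (-46.5, 152), (-45.
[... 300 characters left out ...]
10.5, 28), (-9.0, 23), (-7.5, 18), (-6.0, 19), (-4.5, 13), (-3.0, 8), (-1.5, 9), (0.0, 65), (1.5, 150), (3.0, 192), (4.5, 187)]
 slot y [(17.0, 144), (16.0, 124), (15.0, 102), (14.0, 78), (13.0, 53), (12.0, 31), (11.0, 17), (10.0, 13), (9.0, 19), (8.0, 35), (7.0, 59), (6.0, 87), (5.0, 114), (4.0, 136), (3.0, 153), (2.0, 168)]
 bed edge y [(70.0, 248), (69.0, 246), (68.0, 241), (67.0, 234), (66.0, 226), (65.0, 217), (64.0, 208), (63.0, 200), (62.0, 194), (61.0, 189), (60.0, 185), (59.0, 182), (58.0, 181)]
 tab 0.02 60 [-0.0501 -0.0788 -0.0319 -0.0171  0.0366  0.0449]
 tab 0.045 30 [-0.0498 -0.0699 -0.0342 -0.0604  0.0506  0.0551]
 tab 0.056 19 [-0.0477 -0.0683 -0.0332 -0.0569  0.0574  0.0592]
```

Emit:
{"name": "step_arm", "arguments": {
  "motion": [
    {"angular": [0, 0, -0.029], "linear": [0.48, 0.74, 0], "grip": 0},
    {"angular": [0, 0, -0.029], "linear": [0.48, 0.74, 0], "grip": 0},
    {"angular": [0, 0, -0.029], "linear": [0.48, 0.74, 0], "grip": 0},
    {"angular": [0, 0, -0.029], "linear": [0.48, 0.74, 0], "grip": 0},
    {"angular": [0, 0, -0.029], "linear": [0.48, 0.74, 0], "grip": 0},
    {"angular": [0, 0, -0.029], "linear": [0.48, 0.74, 0], "grip": 0},
    {"angular": [0, 0, -0.029], "linear": [0.48, 0.74, 0], "grip": 0},
    {"angular": [0, 0, -0.029], "linear": [0.48, 0.74, 0], "grip": 0}
  ],
  "squeeze": 30
}}

```text
t: 0.9
ee_pos: [0.3415, -0.1795, 0.2311]
orientation: [-3.141, 0.0, 0.18]
force: [0.5, -0.9, 0.0]
opening: 0.0857
grip_force: 0.0
```

Emit:
{"name": "step_arm", "arguments": {
  "motion": [
    {"angular": [0, 0, 0], "linear": [0.48, 0.74, 0], "grip": 80},
    {"angular": [0, 0, 0], "linear": [0.48, 0.74, 0], "grip": 80},
    {"angular": [0, 0, 0], "linear": [0.48, 0.74, 0], "grip": 80},
    {"angular": [0, 0, 0], "linear": [0.48, 0.74, 0], "grip": 80},
    {"angular": [0, 0, 0], "linear": [0.48, 0.74, 0], "grip": 80},
    {"angular": [0, 0, 0], "linear": [0.48, 0.74, 0], "grip": 80},
    {"angular": [0, 0, 0], "linear": [0.48, 0.74, 0], "grip": 80},
    {"angular": [0, 0, 0], "linear": [0, 0, 0], "grip": 80}
  ]
}}

```text
t: 1.7
ee_pos: [0.5111, 0.0819, 0.23]
orientation: [-3.14, -0.0, 0.187]
force: [-1.2, -0.6, 0.6]
opening: 0.0582
grip_force: 0.0
```

Emit:
{"name": "step_arm", "arguments": {
  "motion": [
    {"angular": [0, 0, 0], "linear": [0.44, 0.7, 0], "grip": 100},
    {"angular": [0, 0, 0], "linear": [0.44, 0.7, 0], "grip": 100},
    {"angular": [0, 0, 0], "linear": [0.46, 0.7, 0], "grip": 100},
    {"angular": [0, 0, 0], "linear": [0, 0, -0.9], "grip": 100},
    {"angular": [0, 0, 0], "linear": [0, 0, -0.9], "grip": 100},
    {"angular": [0, 0, 0], "linear": [0, 0, -0.9], "grip": 100},
    {"angular": [0, 0, 0], "linear": [0, 0, -0.4], "grip": 100},
    {"angular": [0, 0, 0], "linear": [0, 0, 0], "grip": 100}
  ]
}}

```text
t: 2.5
ee_pos: [0.5795, 0.1475, 0.0716]
orientation: [-3.114, 0.01, 0.237]
force: [-1.7, 0.3, 0.9]
opening: 0.0515
grip_force: 0.0
```

```bash
python3 - <<'E'
from h import *
s=ctrl.observe(); print(s["ee_pos"],s["orientation"],s["force"])
t=ctrl.get_image("top")[0]; d=ctrl.get_image("side")[0]
o=np.hstack([cv2.resize(t[165:255,200:290],(390,390),interpolation=3),cv2.resize(d[120:230,220:330],(390,390),interpolation=3)]); cv2.imwrite("pics/g1.png",o)
E
```

```text
[0.57950524 0.14751357 0.07164155] [-3.11412161  0.01048645  0.23668898] [-1.67346471  0.27652374  0.91602334]
```

View pics/g1.png

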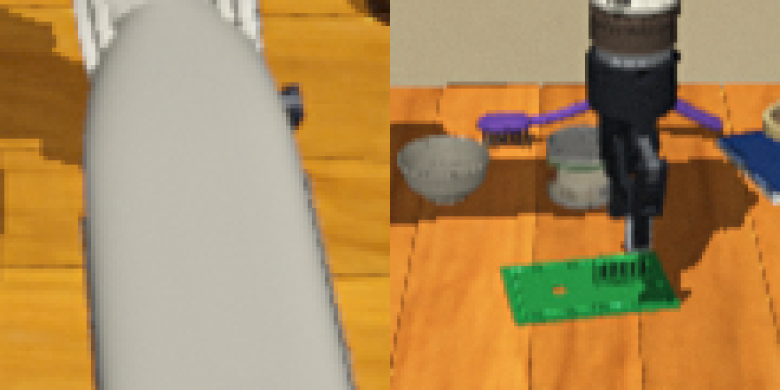

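The arm has not yet reached y: the fin is seen at (620,270) and the gripper at (637,240). I let it settle.

Emit:
{"name": "step_arm", "arguments": {
  "motion": [
    {"angular": [0, 0, 0], "linear": [0, 0, 0], "grip": 100},
    {"angular": [0, 0, 0], "linear": [0, 0, 0], "grip": 100}
  ]
}}

```text
t: 2.8
ee_pos: [0.5851, 0.1494, 0.0786]
orientation: [-3.114, -0.004, 0.237]
force: [-0.2, -0.5, 0.1]
opening: 0.0518
grip_force: 0.0
```

Emit:
{"name": "step_arm", "arguments": {
  "motion": [
    {"angular": [-0.027, -0.003, -0.053], "linear": [-0.07, 0.38, 0], "grip": 100},
    {"angular": [-0.026, -0.002, -0.053], "linear": [-0.07, 0.38, 0], "grip": 100},
    {"angular": [0, 0, 0], "linear": [0, 0, 0], "grip": 100},
    {"angular": [0, 0, 0], "linear": [0, 0, 0], "grip": 100}
  ]
}}

```text
t: 3.2
ee_pos: [0.585, 0.1529, 0.0764]
orientation: [-3.113, 0.004, 0.242]
force: [-1.1, 0.6, -0.5]
opening: 0.052
grip_force: 0.0
```

```bash
python3 - <<'E'
from h import *
p,D=ctrl.get_image("side"); C=cloud("side",D)
cv2.imwrite("pics/g2.png",cv2.resize(p[120:230,220:330],(550,550),interpolation=3))
s=ctrl.observe(); print(s["ee_pos"],s["orientation"])
h=cv2.cvtColor(p,cv2.COLOR_BGR2HSV); m=(h[...,0]>40)&(h[...,0]<90)&(h[...,1]>80)&(C[...,2]>.028)&(C[...,2]<.05)&(C[...,1]>.1)&(C[...,1]<.26)&(C[...,0]<.7)&(C[...,0]>.45)
q=C[m]; print(m.sum(),q.mean(0),q.min(0),q.max(0))
E
```

```text
[0.58487246 0.15284335 0.07630826] [-3.11303492  0.00436974  0.24231079]
37 [0.57729912 0.18557578 0.02976021] [0.55152134 0.17429466 0.0280792 ] [0.60048158 0.19620791 0.03315549]
```

View pics/g2.png

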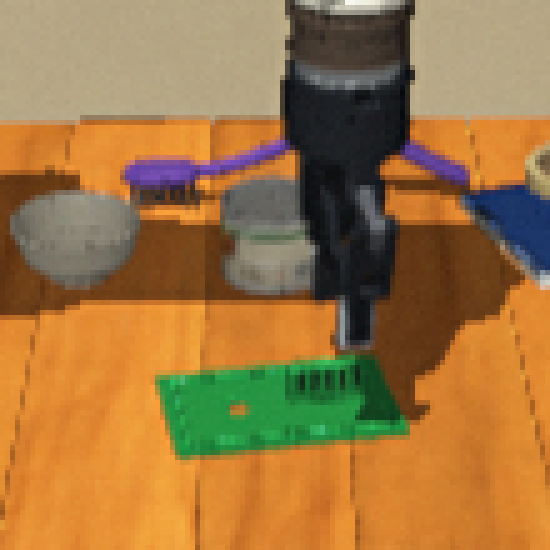

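The gripper still hangs off to the right of and above the fin (fin at 325,378, finger tip at 355,345). The arm isn't following commands, so I check the joints.

```bash
python3 - <<'E'
from h import *
s=ctrl.observe(); print({k:np.round(v,3) for k,v in s.items()})
E
```

```text
{'t': np.float64(3.25), 'joint_positions': array([0.241, 0.552, 0.054, 1.078, 0.029, 3.141]), 'joint_velocities': array([-0.001,  0.002, -0.005, -0.002, -0.   , -0.001]), 'effort': array([ 3.1000e-02, -4.9314e+01,  2.3037e+01,  2.7000e-02,  9.4000e-02,
       -0.0000e+00]), 'ee_pos': array([0.585, 0.153, 0.076]), 'orientation': array([-3.113,  0.004,  0.242]), 'force': array([-0.769,  0.431, -0.669]), 'torque': array([-0.002, -0.004,  0.026]), 'grip_force': np.float64(0.0), 'opening': np.float64(0.052)}
```

Emit:
{"name": "step_arm", "arguments": {
  "motion": [
    {"angular": [0, 0, 0], "linear": [0, 0, 0.4], "grip": 100},
    {"angular": [0, 0, 0], "linear": [0, 0, 0], "grip": 100}
  ]
}}

```text
t: 3.45
ee_pos: [0.5866, 0.1532, 0.0985]
orientation: [-3.113, -0.0, 0.242]
force: [0.1, 0.5, 0.3]
opening: 0.052
grip_force: 0.0
```

```bash
python3 - <<'E'
from h import *
s=ctrl.observe(); print({k:np.round(v,3) for k,v in s.items()})
E
```

```text
{'t': np.float64(3.45), 'joint_positions': array([0.241, 0.532, 0.083, 1.122, 0.029, 3.141]), 'joint_velocities': array([-0.   ,  0.015, -0.028, -0.038, -0.001,  0.001]), 'effort': array([ 1.3000e-02, -4.7497e+01,  2.2155e+01,  6.9200e-01,  9.0000e-02,
        0.0000e+00]), 'ee_pos': array([0.587, 0.153, 0.099]), 'orientation': array([-3.113, -0.   ,  0.242]), 'force': array([0.134, 0.52 , 0.345]), 'torque': array([-0.006, -0.103, -0.004]), 'grip_force': np.float64(0.0), 'opening': np.float64(0.052)}
```

Joint 6 is at its limit, so I use the half-turned grasp: turn about +176.5° in yaw.

Emit:
{"name": "step_arm", "arguments": {
  "motion": [
    {"angular": [-0.053, -0.013, 0.1], "linear": [0, 0, 0], "grip": 100},
    {"angular": [0, 0, 0.28], "linear": [0, 0, 0], "grip": 100},
    {"angular": [0, 0, 0.28], "linear": [0, 0, 0], "grip": 100},
    {"angular": [0, 0, 0.28], "linear": [0, 0, 0], "grip": 100},
    {"angular": [0, 0, 0.28], "linear": [0, 0, 0], "grip": 100},
    {"angular": [0, 0, 0.28], "linear": [0, 0, 0], "grip": 100},
    {"angular": [0, 0, 0.28], "linear": [0, 0, 0], "grip": 100},
    {"angular": [0, 0, 0.28], "linear": [0, 0, 0], "grip": 100}
  ]
}}

```text
t: 4.25
ee_pos: [0.5848, 0.1527, 0.0956]
orientation: [-3.141, 0.005, 1.327]
force: [-0.5, -0.7, -0.1]
opening: 0.052
grip_force: 0.0
```

Emit:
{"name": "step_arm", "arguments": {
  "motion": [
    {"angular": [0, 0, 0.28], "linear": [0, 0, 0], "grip": 100},
    {"angular": [0, 0, 0.28], "linear": [0, 0, 0], "grip": 100},
    {"angular": [0, 0, 0.28], "linear": [0, 0, 0], "grip": 100},
    {"angular": [0, 0, 0.28], "linear": [0, 0, 0], "grip": 100},
    {"angular": [0, 0, 0.28], "linear": [0, 0, 0], "grip": 100},
    {"angular": [0, 0, 0.28], "linear": [0, 0, 0], "grip": 100},
    {"angular": [0, 0, 0.28], "linear": [0, 0, 0], "grip": 100},
    {"angular": [0, 0, 0.28], "linear": [0, 0, 0], "grip": 100}
  ]
}}

```text
t: 5.05
ee_pos: [0.5847, 0.1527, 0.0956]
orientation: [-3.141, 0.005, 2.499]
force: [0.1, -0.6, -0.1]
opening: 0.0519
grip_force: 0.0
```

Emit:
{"name": "step_arm", "arguments": {
  "motion": [
    {"angular": [0, 0, 0.28], "linear": [0, 0, 0], "grip": 100},
    {"angular": [0, 0, 0.28], "linear": [0, 0, 0], "grip": 100},
    {"angular": [0, 0, 0.28], "linear": [0, 0, 0], "grip": 100},
    {"angular": [0, 0, 0.28], "linear": [0, 0, 0], "grip": 100},
    {"angular": [0, 0, 0.28], "linear": [0, 0, 0], "grip": 100},
    {"angular": [0, 0, 0.18], "linear": [0, 0, 0], "grip": 100},
    {"angular": [0, 0, 0], "linear": [0, 0, 0], "grip": 100},
    {"angular": [0, 0, 0], "linear": [0, 0, 0], "grip": 100}
  ]
}}

```text
t: 5.85
ee_pos: [0.5848, 0.1527, 0.0959]
orientation: [-3.142, 0.005, -2.964]
force: [0.5, -0.0, -0.5]
opening: 0.0519
grip_force: 0.0
```

Emit:
{"name": "step_arm", "arguments": {
  "motion": [
    {"angular": [0, 0.009, 0.007], "linear": [-0.07, 0.34, 0], "grip": 110},
    {"angular": [0, 0, 0], "linear": [-0.066, 0.345, 0], "grip": 110},
    {"angular": [0, 0, 0], "linear": [0, 0, -0.5], "grip": 110},
    {"angular": [0, 0, 0], "linear": [0, 0, -0.5], "grip": 110},
    {"angular": [0, 0, 0], "linear": [0, 0, 0], "grip": 110},
    {"angular": [0, 0, 0], "linear": [0, 0, 0], "grip": 110}
  ]
}}

```text
t: 6.45
ee_pos: [0.5775, 0.1881, 0.0461]
orientation: [3.141, -0.001, -2.958]
force: [-1.0, -0.5, 0.0]
opening: 0.0487
grip_force: 0.0
```

```bash
python3 - <<'E'
from h import *
p,D=ctrl.get_image("side")
cv2.imwrite("pics/g3.png",cv2.resize(p[120:230,220:330],(550,550),interpolation=3))
E
```

```text
(no output)
```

View pics/g3.png

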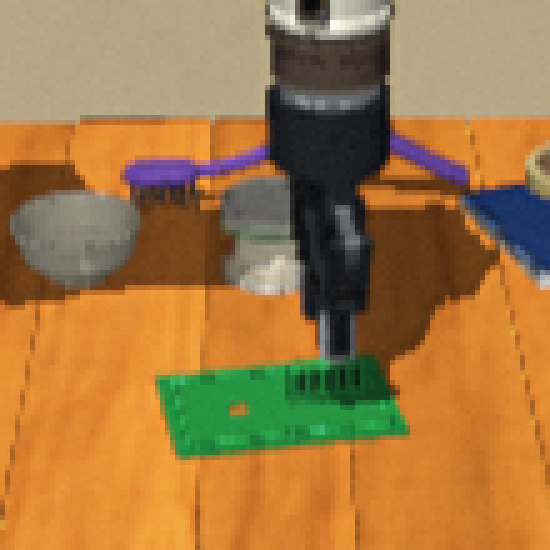

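The near finger (337,340) stands over the fin (289–362,378) within a few mm. I descend and grip.

Emit:
{"name": "step_arm", "arguments": {
  "motion": [
    {"angular": [0, 0, 0], "linear": [0, 0, -0.4], "grip": 110},
    {"angular": [0, 0, 0], "linear": [0, 0, -0.34], "grip": 110},
    {"angular": [0, 0, 0], "linear": [0, 0, 0], "grip": 110},
    {"angular": [0, 0, 0], "linear": [0, 0, 0], "grip": 110}
  ],
  "squeeze": 30
}}

```text
t: 6.9
ee_pos: [0.5789, 0.1874, 0.0106]
orientation: [3.141, 0.002, -2.959]
force: [-0.2, -0.8, 0.4]
opening: 0.0484
grip_force: 0.0
```

Emit:
{"name": "step_arm", "arguments": {
  "motion": [
    {"angular": [0, 0, 0], "linear": [0, 0, 0], "grip": 255},
    {"angular": [0, 0, 0], "linear": [0, 0, 0], "grip": 255},
    {"angular": [0, 0, 0], "linear": [0, 0, 0], "grip": 255},
    {"angular": [0, 0, 0], "linear": [0, 0, 0], "grip": 255},
    {"angular": [0, 0, 0], "linear": [0, 0, 0], "grip": 255},
    {"angular": [0, 0, 0], "linear": [0, 0, 0], "grip": 255}
  ],
  "squeeze": 50
}}

```text
t: 7.5
ee_pos: [0.5792, 0.1874, 0.0108]
orientation: [3.14, 0.003, -2.959]
force: [-0.4, 0.1, 5.8]
opening: 0.0111
grip_force: 50.3
```

Emit:
{"name": "step_arm", "arguments": {
  "motion": [
    {"angular": [0, 0, 0], "linear": [0, 0, 0.2], "grip": 255},
    {"angular": [0, 0, 0], "linear": [0, 0, 0.5], "grip": 255},
    {"angular": [0, 0, -0.06], "linear": [0, 0, 0.7], "grip": 255},
    {"angular": [0, 0, -0.068], "linear": [0, 0, 0.6], "grip": 255},
    {"angular": [0, 0, 0], "linear": [0, 0, 0], "grip": 255},
    {"angular": [0, 0, 0], "linear": [0, 0, 0], "grip": 255}
  ]
}}

```text
t: 8.1
ee_pos: [0.5783, 0.187, 0.11]
orientation: [3.141, 0.002, -3.026]
force: [-0.3, -0.4, -1.5]
opening: 0.0113
grip_force: 49.5
```

```bash
python3 - <<'E'
from h import *
s=ctrl.observe();print(s["ee_pos"],s["orientation"],s["joint_positions"].round(2))
p,D=ctrl.get_image("side");C=cloud("side",D)
cv2.imwrite("pics/g4.png",cv2.resize(p[130:230,210:340],(650,500),interpolation=3))
h=cv2.cvtColor(p,cv2.COLOR_BGR2HSV); m=(h[...,0]>40)&(h[...,0]<90)&(h[...,1]>80)&(C[...,2]>.05)&(C[...,2]<.2)&(C[...,1]>.08)&(C[...,1]<.28)&(C[...,0]<.7)&(C[...,0]>.45)
q=C[m]; A=np.c_[q[:,:2],np.ones(len(q))]
for _ in range(4):
    k=np.linalg.lstsq(A,q[:,2],rcond=None)[0]; r=q[:,2]-A@k; keep=abs(r)<.005; q=q[keep];A=A[keep]
print(len(q),'slopes',k, cv2.minAreaRect((q[:,:2]*1000).astype(np.float32)),q.mean(0))
E
```

```text
[0.57831582 0.18701751 0.11000795] [ 3.14061209e+00  1.65763723e-03 -3.02555209e+00] [0.31 0.52 0.1  1.15 0.   0.2 ]
540 slopes [0.00429091 0.00067842 0.09981119] ((544.968994140625, 180.2686309814453), (150.3473358154297, 102.2770004272461), 5.588636875152588) [0.53357778 0.17127145 0.10221691]
```

View pics/g4.png

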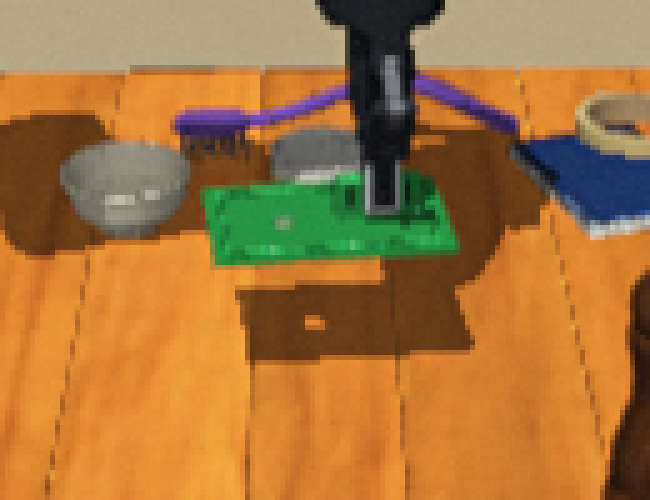

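The guard is held level, with its hole at (285,222), yaw about 6.5°, and the fin centre near the TCP. I carry it over the mandoline.

Emit:
{"name": "step_arm", "arguments": {
  "motion": [
    {"angular": [0, 0, 0], "linear": [-0.2, -0.6, 0], "grip": 255},
    {"angular": [0, 0, 0], "linear": [-0.2, -0.8, 0], "grip": 255},
    {"angular": [0, 0, 0], "linear": [-0.2, -0.9, 0], "grip": 255},
    {"angular": [0, 0, 0], "linear": [-0.2, -0.9, 0], "grip": 255},
    {"angular": [0, 0, 0], "linear": [-0.1, -0.9, 0], "grip": 255},
    {"angular": [0, 0, 0], "linear": [0, -0.9, 0], "grip": 255},
    {"angular": [0, 0, 0], "linear": [0, -0.9, 0], "grip": 255},
    {"angular": [0, 0, 0], "linear": [0, -0.9, 0], "grip": 255}
  ]
}}

```text
t: 8.95
ee_pos: [0.5312, -0.1543, 0.1072]
orientation: [3.139, -0.003, -3.026]
force: [2.0, 0.9, -1.2]
opening: 0.0111
grip_force: 49.5
```

Emit:
{"name": "step_arm", "arguments": {
  "motion": [
    {"angular": [0, 0, 0], "linear": [0, -0.5, 0], "grip": 255},
    {"angular": [0, 0, 0], "linear": [0, 0, 0], "grip": 255},
    {"angular": [0, 0, 0], "linear": [0, 0, 0], "grip": 255},
    {"angular": [0, 0, 0], "linear": [0, 0, 0], "grip": 255}
  ]
}}

```text
t: 9.35
ee_pos: [0.5322, -0.1768, 0.1081]
orientation: [3.139, -0.002, -3.025]
force: [-0.5, 0.3, -2.1]
opening: 0.0109
grip_force: 49.5
```

Emit:
{"name": "step_arm", "arguments": {
  "motion": [
    {"angular": [0, 0, 0], "linear": [0, -0.122, -0.3], "grip": 255},
    {"angular": [0, 0, 0], "linear": [0, 0, -0.5], "grip": 255},
    {"angular": [0, 0, 0], "linear": [0, 0, -0.3], "grip": 255},
    {"angular": [0, 0, 0], "linear": [0, 0, 0], "grip": 255},
    {"angular": [0, 0, 0], "linear": [0, 0, 0], "grip": 255}
  ]
}}

```text
t: 9.85
ee_pos: [0.533, -0.1828, 0.0542]
orientation: [3.14, -0.001, -3.024]
force: [-0.7, -0.1, -1.5]
opening: 0.0111
grip_force: 49.4
```

```bash
python3 - <<'E'
from h import *
s=ctrl.observe();print(s["ee_pos"],s["orientation"],s["force"])
p,D=ctrl.get_image("side");C=cloud("side",D)
t=ctrl.get_image("top")[0]
# rectified in mandoline frame at plate-top height
a=np.radians(6.5); x0=.530+np.cos(a)*-.0016-np.sin(a)*.0098; y0=-.193+np.sin(a)*-.0016+np.cos(a)*.0098; print(x0,y0)
w=warp("side",p,x0,y0,a,s["ee_pos"][2]-.0068,2,190,75)
w2=warp("side",p,x0,y0,a,.024,2,190,75)
for q in (w,w2):
    for x in range(-180,190,20): cv2.line(q,((x+190)*2,0),((x+190)*2,6 if x%100 else 14),(0,0,255),1)
    for y in range(-70,75,10): cv2.line(q,(0,(75-y)*2),(8 if y else 18,(75-y)*2),(0,0,255),1)
cv2.imwrite("pics/m1.png",np.vstack([w,w2]))
h=cv2.cvtColor(w,cv2.COLOR_BGR2HSV); m=((h[...,0]>40)&(h[...,0]<90)&(h[...,1]>80)).astype(np.uint8)
for x in(-90,-70,-10,0,10): 
    r=np.where(m[:,(x+190)*2])[0]; print(x,75-r.min()/2,75-r.max()/2)
for y in(-20,0,25,35):
    r=np.where(m[(75-y)*2])[0]; print('y',y,r.min()/2-190,r.max()/2-190)
E
```

```text
[ 0.53299074 -0.18283885  0.05423202] [ 3.14022640e+00 -5.13631874e-04 -3.02394288e+00] [-0.67874248 -0.10776763 -1.50159396]
0.527300893535992 -0.1834441209563981
-90 48.5 -55.0
-70 48.0 -55.0
-10 48.0 -55.5
0 -5.0 -55.5
10 -5.5 -58.5
y -20 -102.5 47.0
y 0 -102.5 47.0
y 25 -102.0 47.5
y 35 -101.0 46.0
```

View pics/m1.png

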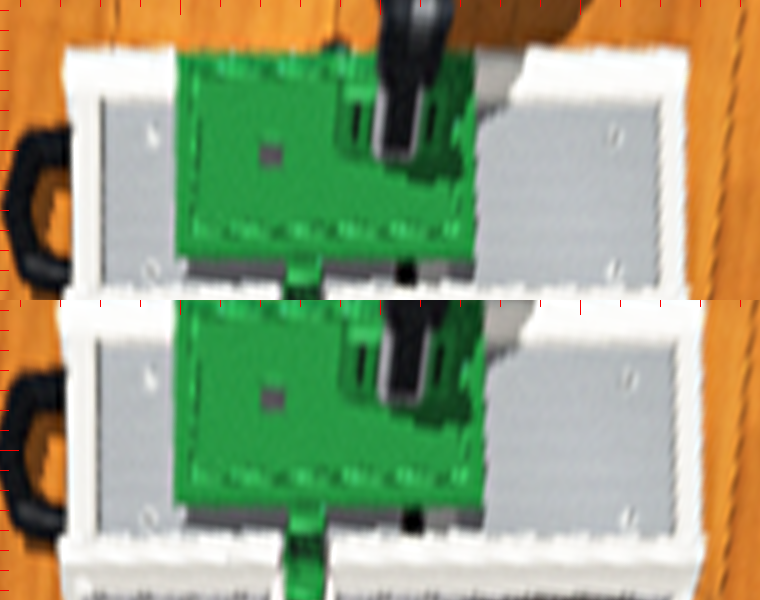

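The guard sits over the channel aligned to within about 1 mm in y, with its hole at x≈-54. I lower it to the pin.

Emit:
{"name": "step_arm", "arguments": {
  "motion": [
    {"angular": [0, 0, 0], "linear": [0, 0.02, -0.1], "grip": 255},
    {"angular": [0, 0, 0], "linear": [0, 0, -0.1], "grip": 255},
    {"angular": [0, 0, 0], "linear": [0, 0, 0], "grip": 255},
    {"angular": [0, 0, 0], "linear": [0, 0, 0], "grip": 255}
  ]
}}

```text
t: 10.35
ee_pos: [0.5329, -0.1831, 0.0442]
orientation: [3.141, -0.0, -3.026]
force: [0.4, 0.2, -1.4]
opening: 0.0108
grip_force: 49.4
```

Emit:
{"name": "step_arm", "arguments": {
  "motion": [
    {"angular": [0, 0, 0], "linear": [0, 0, -0.02], "grip": 255},
    {"angular": [0, 0, 0], "linear": [0, 0, 0], "grip": 255},
    {"angular": [0, 0, 0], "linear": [0, 0, 0], "grip": 255}
  ]
}}

```text
t: 10.65
ee_pos: [0.5331, -0.1832, 0.0434]
orientation: [3.141, 0.0, -3.026]
force: [0.7, -0.8, -1.3]
opening: 0.0107
grip_force: 49.4
```

Emit:
{"name": "step_arm", "arguments": {
  "motion": [
    {"angular": [0, 0, 0], "linear": [0, 0.01, -0.02], "grip": 255},
    {"angular": [0, 0, 0], "linear": [0, 0, 0], "grip": 255},
    {"angular": [0, 0, 0], "linear": [0, 0, 0], "grip": 255}
  ]
}}

```text
t: 10.95
ee_pos: [0.533, -0.1825, 0.0423]
orientation: [3.141, 0.0, -3.026]
force: [-0.1, -0.2, -1.6]
opening: 0.0106
grip_force: 49.4
```

Emit:
{"name": "step_arm", "arguments": {
  "motion": [
    {"angular": [0, 0, 0], "linear": [0, 0, -0.01], "grip": 255},
    {"angular": [0, 0, 0], "linear": [0, 0, 0], "grip": 255},
    {"angular": [0, 0, 0], "linear": [0, 0, 0], "grip": 255}
  ]
}}

```text
t: 11.25
ee_pos: [0.5331, -0.1826, 0.0418]
orientation: [3.141, 0.0, -3.026]
force: [0.5, -0.3, -1.3]
opening: 0.0109
grip_force: 49.4
```

Emit:
{"name": "step_arm", "arguments": {
  "motion": [
    {"angular": [0, 0, 0], "linear": [0, 0, -0.01], "grip": 255},
    {"angular": [0, 0, 0], "linear": [0, 0, 0], "grip": 255},
    {"angular": [0, 0, 0], "linear": [0, 0, 0], "grip": 255}
  ]
}}

```text
t: 11.55
ee_pos: [0.5332, -0.1826, 0.0416]
orientation: [3.141, 0.001, -3.026]
force: [-1.0, 1.0, 2.1]
opening: 0.0109
grip_force: 49.9
```

Emit:
{"name": "step_arm", "arguments": {
  "motion": [
    {"angular": [0, 0, 0], "linear": [0, 0, -0.01], "grip": 255},
    {"angular": [0, 0, 0], "linear": [0, 0, 0], "grip": 255},
    {"angular": [0, 0, 0], "linear": [0, 0, 0], "grip": 255}
  ]
}}

```text
t: 11.85
ee_pos: [0.5333, -0.1826, 0.0414]
orientation: [3.141, 0.001, -3.026]
force: [-1.7, 1.1, 5.9]
opening: 0.0109
grip_force: 50.4
```

Contact with the pin at TCP z≈0.0415. I slide forward along the channel under light pressure.

Emit:
{"name": "step_arm", "arguments": {
  "motion": [
    {"angular": [0, 0, 0], "linear": [0.04, 0.0045, 0], "grip": 255},
    {"angular": [0, 0, 0], "linear": [0.04, 0.0045, 0], "grip": 255},
    {"angular": [0, 0, 0], "linear": [0.04, 0.0045, 0], "grip": 255},
    {"angular": [0, 0, 0], "linear": [0.04, 0.0045, 0], "grip": 255},
    {"angular": [0, 0, 0], "linear": [0.04, 0.0045, 0], "grip": 255},
    {"angular": [0, 0, 0], "linear": [0.04, 0.0045, 0], "grip": 255},
    {"angular": [0, 0, 0], "linear": [0, 0, 0], "grip": 255}
  ]
}}

```text
t: 12.55
ee_pos: [0.544, -0.1816, 0.041]
orientation: [3.141, -0.002, -3.026]
force: [-3.2, -1.0, 6.4]
opening: 0.0108
grip_force: 50.6
```

Emit:
{"name": "step_arm", "arguments": {
  "motion": [
    {"angular": [0, 0, 0], "linear": [0.04, 0.0045, 0], "grip": 255},
    {"angular": [0, 0, 0], "linear": [0.02, 0.0023, 0], "grip": 255},
    {"angular": [0, 0, 0], "linear": [0.02, 0.0023, 0], "grip": 255},
    {"angular": [0, 0, 0], "linear": [0, 0, 0], "grip": 255}
  ]
}}

```text
t: 12.95
ee_pos: [0.5478, -0.1812, 0.0409]
orientation: [3.141, -0.002, -3.026]
force: [-3.0, -1.0, 6.1]
opening: 0.0111
grip_force: 50.5
```

Emit:
{"name": "step_arm", "arguments": {
  "motion": [
    {"angular": [0, 0, 0], "linear": [0.02, 0.0023, 0], "grip": 255},
    {"angular": [0, 0, 0], "linear": [0.02, 0.0023, 0], "grip": 255},
    {"angular": [0, 0, 0], "linear": [0, 0, 0], "grip": 255}
  ]
}}

```text
t: 13.25
ee_pos: [0.5497, -0.1809, 0.0408]
orientation: [3.141, -0.002, -3.026]
force: [-3.9, -1.4, 5.3]
opening: 0.0109
grip_force: 50.5
```

Emit:
{"name": "step_arm", "arguments": {
  "motion": [
    {"angular": [0, 0, 0], "linear": [0.02, 0.0023, 0], "grip": 255},
    {"angular": [0, 0, 0], "linear": [0, 0, 0], "grip": 255},
    {"angular": [0, 0, 0], "linear": [0, 0, 0], "grip": 255}
  ]
}}

```text
t: 13.55
ee_pos: [0.5513, -0.1806, 0.0407]
orientation: [3.141, -0.001, -3.026]
force: [-2.9, -0.1, 4.1]
opening: 0.0106
grip_force: 50.3
```

Emit:
{"name": "step_arm", "arguments": {
  "motion": [
    {"angular": [0, 0, 0], "linear": [0.02, 0.0023, 0], "grip": 255},
    {"angular": [0, 0, 0], "linear": [0, 0, 0], "grip": 255},
    {"angular": [0, 0, 0], "linear": [0, 0, 0], "grip": 255}
  ]
}}

```text
t: 13.85
ee_pos: [0.5536, -0.1801, 0.0404]
orientation: [3.14, 0.001, -3.026]
force: [-1.0, -0.4, -0.1]
opening: 0.0111
grip_force: 49.5
```

The force has fallen, so the hole is over the pin. I try lowering.

Emit:
{"name": "step_arm", "arguments": {
  "motion": [
    {"angular": [0, 0, 0], "linear": [0, 0, -0.02], "grip": 255},
    {"angular": [0, 0, 0], "linear": [0, 0, 0], "grip": 255},
    {"angular": [0, 0, 0], "linear": [0, 0, 0], "grip": 255}
  ]
}}

```text
t: 14.15
ee_pos: [0.5531, -0.1802, 0.0396]
orientation: [3.141, 0.0, -3.026]
force: [0.4, -0.6, -0.5]
opening: 0.011
grip_force: 49.5
```

Emit:
{"name": "step_arm", "arguments": {
  "motion": [
    {"angular": [0, 0, 0], "linear": [0, 0, -0.02], "grip": 255},
    {"angular": [0, 0, 0], "linear": [0, 0, 0], "grip": 255},
    {"angular": [0, 0, 0], "linear": [0, 0, 0], "grip": 255}
  ]
}}

```text
t: 14.45
ee_pos: [0.5531, -0.1803, 0.0388]
orientation: [3.141, 0.0, -3.026]
force: [0.1, 0.4, -0.7]
opening: 0.0108
grip_force: 49.5
```

Emit:
{"name": "step_arm", "arguments": {
  "motion": [
    {"angular": [0, 0, 0], "linear": [0, 0, -0.02], "grip": 255},
    {"angular": [0, 0, 0], "linear": [0, 0, 0], "grip": 255},
    {"angular": [0, 0, 0], "linear": [0, 0, 0], "grip": 255}
  ]
}}

```text
t: 14.75
ee_pos: [0.553, -0.1803, 0.0378]
orientation: [3.141, 0.0, -3.026]
force: [0.6, 0.3, -1.9]
opening: 0.0111
grip_force: 49.5
```

Emit:
{"name": "step_arm", "arguments": {
  "motion": [
    {"angular": [0, 0, 0], "linear": [0, 0, -0.02], "grip": 255},
    {"angular": [0, 0, 0], "linear": [0, 0, 0], "grip": 255},
    {"angular": [0, 0, 0], "linear": [0, 0, 0], "grip": 255}
  ]
}}

```text
t: 15.05
ee_pos: [0.553, -0.1803, 0.0367]
orientation: [3.141, 0.0, -3.026]
force: [-0.2, -0.4, -1.1]
opening: 0.0109
grip_force: 49.5
```

Emit:
{"name": "step_arm", "arguments": {
  "motion": [
    {"angular": [0, 0, 0], "linear": [0, 0, -0.02], "grip": 255},
    {"angular": [0, 0, 0], "linear": [0, 0, 0], "grip": 255},
    {"angular": [0, 0, 0], "linear": [0, 0, 0], "grip": 255}
  ]
}}

```text
t: 15.35
ee_pos: [0.553, -0.1803, 0.0358]
orientation: [3.141, 0.0, -3.026]
force: [0.5, -0.1, -1.1]
opening: 0.011
grip_force: 49.5
```

Emit:
{"name": "step_arm", "arguments": {
  "motion": [
    {"angular": [0, 0, 0], "linear": [0, 0, -0.01], "grip": 255},
    {"angular": [0, 0, 0], "linear": [0, 0, 0], "grip": 255},
    {"angular": [0, 0, 0], "linear": [0, 0, 0], "grip": 255}
  ]
}}

```text
t: 15.65
ee_pos: [0.5531, -0.1803, 0.0353]
orientation: [3.141, 0.0, -3.026]
force: [-0.0, 0.0, -1.2]
opening: 0.0109
grip_force: 49.5
```

Emit:
{"name": "step_arm", "arguments": {
  "motion": [
    {"angular": [0, 0, 0], "linear": [0, 0, -0.01], "grip": 255},
    {"angular": [0, 0, 0], "linear": [0, 0, 0], "grip": 255},
    {"angular": [0, 0, 0], "linear": [0, 0, 0], "grip": 255}
  ]
}}

```text
t: 15.95
ee_pos: [0.5532, -0.1804, 0.0349]
orientation: [3.141, 0.001, -3.026]
force: [-0.6, 0.2, -0.4]
opening: 0.0111
grip_force: 49.6
```

Emit:
{"name": "step_arm", "arguments": {
  "motion": [
    {"angular": [0, 0, 0], "linear": [0, 0, -0.01], "grip": 255},
    {"angular": [0, 0, 0], "linear": [0, 0, 0], "grip": 255},
    {"angular": [0, 0, 0], "linear": [0, 0, 0], "grip": 255}
  ]
}}

```text
t: 16.25
ee_pos: [0.5532, -0.1804, 0.0348]
orientation: [3.141, 0.001, -3.026]
force: [-2.1, 0.1, 3.5]
opening: 0.0106
grip_force: 50.1
```

The guard is down flat: 7 mm below the pin-top contact height. I release, rise and move to the catch tab.

Emit:
{"name": "step_arm", "arguments": {
  "motion": [
    {"angular": [0, 0, 0], "linear": [0, 0, 0], "grip": 130},
    {"angular": [0, 0, 0], "linear": [0, 0, 0], "grip": 130},
    {"angular": [0, 0, 0], "linear": [0, 0, 0], "grip": 130},
    {"angular": [0, 0, 0], "linear": [0, 0, 0], "grip": 130},
    {"angular": [0, 0, 0], "linear": [0, 0, 0.3], "grip": 130},
    {"angular": [0, 0, 0], "linear": [0, 0, 0.6], "grip": 130},
    {"angular": [0, 0, 0], "linear": [0, 0, 0.5], "grip": 130},
    {"angular": [0, 0, 0], "linear": [0, 0, 0], "grip": 130}
  ]
}}

```text
t: 17.05
ee_pos: [0.556, -0.1813, 0.1084]
orientation: [-3.139, 0.008, -3.026]
force: [0.2, -0.2, -0.3]
opening: 0.042
grip_force: 0.0
```

Emit:
{"name": "step_arm", "arguments": {
  "motion": [
    {"angular": [0, 0, 0], "linear": [-0.57, -0.77, 0], "grip": 130},
    {"angular": [0, 0, 0], "linear": [-0.57, -0.77, 0], "grip": 130},
    {"angular": [0, 0, 0], "linear": [0, 0, 0], "grip": 130},
    {"angular": [0, 0, 0], "linear": [0, 0, 0], "grip": 130}
  ]
}}

```text
t: 17.45
ee_pos: [0.4951, -0.2581, 0.1036]
orientation: [3.14, -0.0, -3.028]
force: [1.1, 0.4, 0.0]
opening: 0.0421
grip_force: 0.0
```

```bash
python3 - <<'E'
from h import *
s=ctrl.observe();print(s["ee_pos"],s["orientation"],s["opening"])
p,D=ctrl.get_image("side");C=cloud("side",D)
cv2.imwrite("pics/k1.png",cv2.resize(p[200:310,190:345],(775,550),interpolation=3))
h=cv2.cvtColor(p,cv2.COLOR_BGR2HSV); m=(h[...,0]>40)&(h[...,0]<90)&(h[...,1]>80)&(C[...,2]>.02)&(C[...,2]<.08)
i=m&(C[...,1]<-.15)&(C[...,0]>.4)&(C[...,0]<.65)
L=(C[i]-[.5273,-.1834,0]); a=np.radians(6.5);c,sn=np.cos(a),np.sin(a); q=np.c_[L[:,0]*c+L[:,1]*sn,-L[:,0]*sn+L[:,1]*c,L[:,2]]
pl=q[(abs(q[:,1])<48)&(q[:,2]<.04)&(q[:,1]>-.045)]; print('plate z',np.median(pl[:,2]),pl[:,0].min(),pl[:,0].max())
A=np.c_[pl[:,:2],np.ones(len(pl))];k=np.linalg.lstsq(A,pl[:,2],rcond=None)[0];print(k)
E
```

```text
[ 0.49508873 -0.25805245  0.10362945] [ 3.13982256e+00 -2.59579354e-04 -3.02848493e+00] 0.04211753648353092
plate z 0.027051460335636768 -0.082137439193082 0.06864670019692015
[0.01029636 0.00855111 0.02771653]
```

View pics/k1.png

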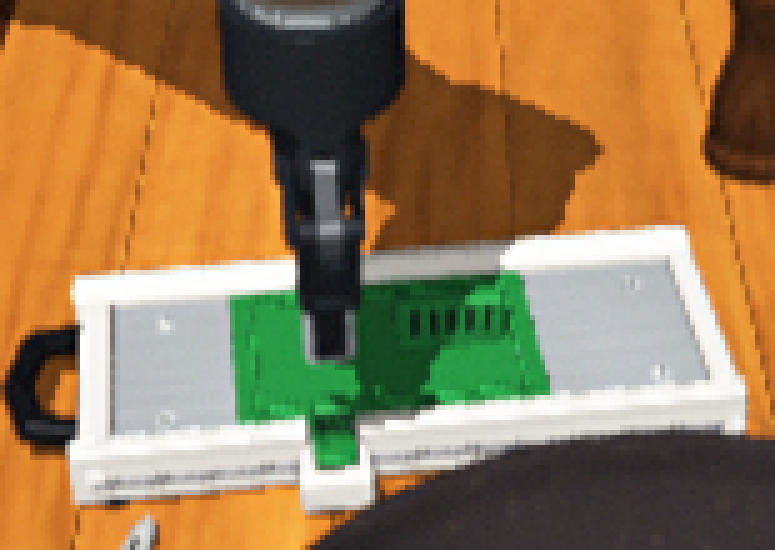

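The guard lies flat in the channel, and the gripper (330,340) is right over the tab (333,430). I descend on it.

Emit:
{"name": "step_arm", "arguments": {
  "motion": [
    {"angular": [0, 0, 0], "linear": [0.02, 0, -0.3], "grip": 130},
    {"angular": [0, 0, 0], "linear": [0, 0, -0.4], "grip": 130},
    {"angular": [0, 0, 0], "linear": [0, 0, -0.3], "grip": 130},
    {"angular": [0, 0, 0], "linear": [0, 0, -0.14], "grip": 130},
    {"angular": [0, 0, 0], "linear": [0, 0, 0], "grip": 130}
  ],
  "squeeze": 20
}}

```text
t: 18.0
ee_pos: [0.4968, -0.2559, 0.046]
orientation: [3.139, -0.002, -3.024]
force: [-0.3, 0.8, 0.6]
opening: 0.0418
grip_force: 0.0
```

Emit:
{"name": "step_arm", "arguments": {
  "motion": [
    {"angular": [0, 0, 0], "linear": [0, 0, 0], "grip": 200},
    {"angular": [0, 0, 0], "linear": [0, 0, 0], "grip": 200},
    {"angular": [0, 0, 0], "linear": [0, 0, 0], "grip": 200},
    {"angular": [0, 0, 0], "linear": [0, 0, 0], "grip": 200}
  ]
}}

```text
t: 18.4
ee_pos: [0.4975, -0.2576, 0.048]
orientation: [3.141, 0.002, -3.026]
force: [-0.6, 0.3, -0.5]
opening: 0.018
grip_force: 0.0
```

Emit:
{"name": "step_arm", "arguments": {
  "motion": [
    {"angular": [0, 0, 0], "linear": [0, 0, -0.06], "grip": 200},
    {"angular": [0, 0, 0], "linear": [0, 0, 0], "grip": 255},
    {"angular": [0, 0, 0], "linear": [0, 0, 0], "grip": 255},
    {"angular": [0, 0, 0], "linear": [0, 0, 0], "grip": 255},
    {"angular": [0, 0, 0], "linear": [0, 0, 0], "grip": 255}
  ],
  "squeeze": 20
}}

```text
t: 18.9
ee_pos: [0.497, -0.2574, 0.0442]
orientation: [3.141, 0.0, -3.026]
force: [0.1, -0.1, -0.9]
opening: 0.0094
grip_force: 23.9
```

The tab is gripped. I slide the catch in.

Emit:
{"name": "step_arm", "arguments": {
  "motion": [
    {"angular": [0, 0, 0], "linear": [-0.0045, 0.04, 0], "grip": 255},
    {"angular": [0, 0, 0], "linear": [-0.0045, 0.04, 0], "grip": 255},
    {"angular": [0, 0, 0], "linear": [-0.0045, 0.04, 0], "grip": 255},
    {"angular": [0, 0, 0], "linear": [-0.0045, 0.04, 0], "grip": 255},
    {"angular": [0, 0, 0], "linear": [-0.0045, 0.04, 0], "grip": 255},
    {"angular": [0, 0, 0], "linear": [-0.0023, 0.02, 0], "grip": 255},
    {"angular": [0, 0, 0], "linear": [0, 0, 0], "grip": 255}
  ]
}}

```text
t: 19.6
ee_pos: [0.4957, -0.2459, 0.0442]
orientation: [3.14, 0.0, -3.025]
force: [-0.4, -1.0, -2.8]
opening: 0.0094
grip_force: 23.8
```

Emit:
{"name": "step_arm", "arguments": {
  "motion": [
    {"angular": [0, 0, 0], "linear": [-0.0023, 0.02, 0], "grip": 255},
    {"angular": [0, 0, 0], "linear": [-0.0023, 0.02, 0], "grip": 255},
    {"angular": [0, 0, 0], "linear": [0, 0, 0], "grip": 255},
    {"angular": [0, 0, 0], "linear": [0, 0, 0], "grip": 255}
  ]
}}

```text
t: 20.0
ee_pos: [0.4955, -0.2441, 0.0442]
orientation: [3.14, 0.0, -3.026]
force: [-0.2, -0.6, -2.8]
opening: 0.0093
grip_force: 23.7
```

Moved 13.4 mm; I continue until it meets the stop.

Emit:
{"name": "step_arm", "arguments": {
  "motion": [
    {"angular": [0, 0, 0], "linear": [-0.0023, 0.02, 0], "grip": 255},
    {"angular": [0, 0, 0], "linear": [0, 0, 0], "grip": 255},
    {"angular": [0, 0, 0], "linear": [0, 0, 0], "grip": 255}
  ]
}}

```text
t: 20.3
ee_pos: [0.4955, -0.2438, 0.0442]
orientation: [-3.142, 0.0, -3.026]
force: [0.7, -3.7, -4.6]
opening: 0.0092
grip_force: 23.4
```

Emit:
{"name": "step_arm", "arguments": {
  "motion": [
    {"angular": [0, 0, 0], "linear": [-0.0012, 0.01, 0], "grip": 255},
    {"angular": [0, 0, 0], "linear": [0, 0, 0], "grip": 255},
    {"angular": [0, 0, 0], "linear": [0, 0, 0], "grip": 255}
  ]
}}

```text
t: 20.6
ee_pos: [0.4955, -0.2437, 0.0442]
orientation: [-3.141, 0.0, -3.026]
force: [-0.1, -5.0, -6.0]
opening: 0.0096
grip_force: 23.4
```

Stopped: force 5 N and rising. I release, lift clear and check.

Emit:
{"name": "step_arm", "arguments": {
  "motion": [
    {"angular": [0, 0, 0], "linear": [0, 0, 0], "grip": 180},
    {"angular": [0, 0, 0], "linear": [0, 0, 0], "grip": 180},
    {"angular": [0, 0, 0], "linear": [0, 0, 0], "grip": 180},
    {"angular": [0, 0, 0], "linear": [0, 0, 0.3], "grip": 180},
    {"angular": [0, 0, 0], "linear": [0, 0, 0.8], "grip": 180},
    {"angular": [0, 0, 0], "linear": [0, 0, 0.9], "grip": 180},
    {"angular": [0, 0, 0], "linear": [0, 0, 0.9], "grip": 180},
    {"angular": [0, 0, 0], "linear": [-0.8, 0, 0], "grip": 180}
  ]
}}

```text
t: 21.4
ee_pos: [0.464, -0.2456, 0.1979]
orientation: [-3.132, 0.018, -3.022]
force: [0.0, -0.9, 1.1]
opening: 0.025
grip_force: 0.0
```

Emit:
{"name": "step_arm", "arguments": {
  "motion": [
    {"angular": [0, 0, 0], "linear": [-0.8, 0, 0], "grip": 180},
    {"angular": [0, 0, 0], "linear": [-0.8, 0, 0], "grip": 180},
    {"angular": [0, 0, 0], "linear": [0, 0, 0], "grip": 180},
    {"angular": [0, 0, 0], "linear": [0, 0, 0], "grip": 180}
  ]
}}

```text
t: 21.8
ee_pos: [0.3753, -0.2427, 0.1901]
orientation: [3.141, 0.002, -3.027]
force: [0.7, -0.3, 0.4]
opening: 0.0253
grip_force: 0.0
```

```bash
python3 - <<'E'
from h import *
s=ctrl.observe();print(s["ee_pos"],s["force"])
p,D=ctrl.get_image("side");C=cloud("side",D)
cv2.imwrite("pics/z1.png",cv2.resize(p[200:310,190:345],(775,550),interpolation=3))
h=cv2.cvtColor(p,cv2.COLOR_BGR2HSV); m=(h[...,0]>40)&(h[...,0]<90)&(h[...,1]>80)&(C[...,1]<-.15)&(C[...,0]>.4)&(C[...,0]<.65)
L=C[m]-[.530,-.193,0]; a=np.radians(6.5);c,sn=np.cos(a),np.sin(a); q=np.c_[L[:,0]*c+L[:,1]*sn,-L[:,0]*sn+L[:,1]*c,L[:,2]]
for lo,hi in((.045,.056),(.056,.08)):
    k=(q[:,2]>lo)&(q[:,2]<=hi)&(q[:,0]<-.02)&(q[:,0]>-.06); print(k.sum(),q[k].min(0),q[k].max(0))
E
```

```text
[ 0.37532646 -0.24271699  0.19005889] [ 0.71271033 -0.31249417  0.36460291]
32 [-0.04933806 -0.05518098  0.04504331] [-0.03210972 -0.04081709  0.05584701]
18 [-0.04855395 -0.05432586  0.05649305] [-0.03268858 -0.04566528  0.06013157]
```

View pics/z1.png

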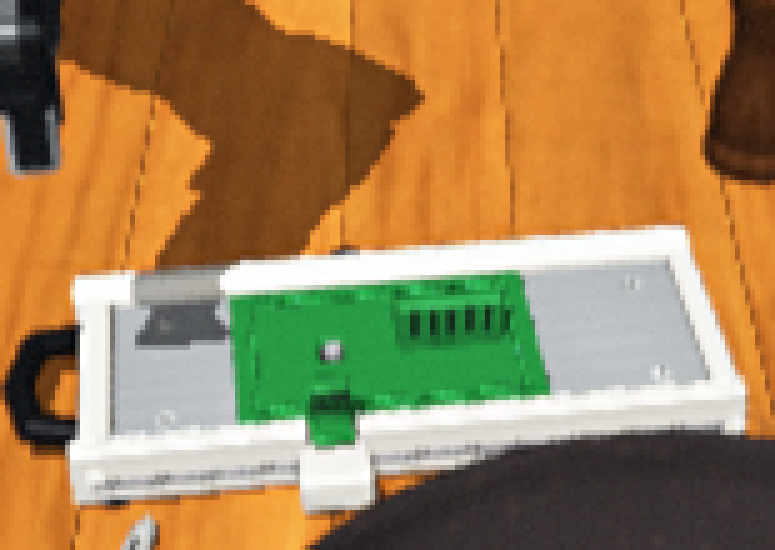

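The guard lies flat with the pin showing in its hole at (331,350). The catch tab at (333,415) has moved in by about 14 mm, and the arm is clear.

```bash
python3 -c "
from workcell import ctrl
print(ctrl.sign_off())"
```

```text
the job is handed in; nothing more can be done
None
```

I handed the job in at about 22 s of the 72 s: the guard lies flat with its hole over the pin, the catch is closed by about 14 mm (up to its stop), and the force readings stayed at or below about 8 N.

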